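# Isolate the spray-gun air line in the bench manifold box

### The arm

A 6-joint arm with a two-finger parallel gripper is mounted at the origin on the work surface. World frame = base frame: x ahead of the robot, y to its left, z up, the work surface at z = 0. Lengths are in m, angles in rad, forces in N, time in s.
With the tool pointing down it reaches from about 0.35 to 0.775 m from the base axis. Payload 7.3 kg.
Tool frame: the origin (TCP) lies on the centre line of the jaws, within the pads' length; the fingertips stand ahead of it and the grasp point (between the pads) is the TCP (bot.nose_length is the z of the fingertips in the tool frame, in m); z points along the fingers, y is the line along which they close (so a half turn about z gives the same grasp; the last joint's range is limited). The gripper opens to 92 mm and grips with 3 to 60 N. Pads are 19 mm wide; open, the fingers measure 130 mm over their backs; the gripper's body (75 mm by 190 mm) begins 47 mm behind the grasp point.
Start: joints at [1.147, 0.342, 1.524, -0, 1.275, -0.146], TCP at [0.144, 0.505, 0.246] pointing down, gripper open.
Joint ranges: [-2.53, 2.53], [-0.77, 2.02], [0.04, 2.7], [-1, 4.14], [0.28, 2.66], [-3.11, 3.11]. Speed limits (rad/s): [2.57, 2.57, 3.14, 3.14, 3.14, 3.14].

### API

Orientations are given as a 3x3 rotation matrix whose columns are the frame's x, y, z axes.
In Python, from rig import bot gives the robot as it stands.
- The arm moves only by the tool move_arm, never from a script. Its argument "increments" is a list of rows, each a list of 2 entries, a list of its own where there are three numbers: the shift along the tool's x, y, z in mm, then the turn, a rotation vector about the tool's x, y, z in degrees. In form: [[[x, y, z], [ax, ay, az]], ...]. A call has 1 to 5 rows; each row is the pose to reach, as a shift and turn from the pose commanded when the call began, along the tool's axes at that moment; what a row does not reach only later rows make up. A row lasts 1/10 s, in which the tool goes at most 50 mm and 8.59 degrees, less where a joint would pass 70% of its speed; a pose out of reach is approached as far as the arm can. A call with a gripper value outside its range is refused whole. "claw" is the closure, from 0 (fully open) to 1 (shut), set as the call begins (left out, the last holds). The fingers move at their own pace and stop on an object; "force" is the grip in N (left out, the last holds). Time passes only in rows, so rows that repeat a pose let the fingers close. It gives the time, the measured TCP pose, the force, the opening and the grip force at its end, in the units of the state.
- bot.state(): the state, without advancing time (a new reading comes with each control period).
- bot.capture(name): name is "scene" or "top" or "wrist"; returns the picture (384x512x3 uint8, blue, green, red); there is no depth.
- bot.camera_params(name): a dict with "mtx" (3x3 intrinsics, pixels), "distortion" ([k1, k2, p1, p2, k3] as OpenCV has them; the pictures are not rectified), "T" (4x4, takes a point from camera to world coordinates). Camera axes: x right, y up, looking along -z (the intrinsics and any distortion apply to the point x, -y, -z); pixel columns grow to the right and rows downward; lengths in m; the calibration is good to about 2 mm. A picture is of the moment at which its call begins: read the wrist's pose just before it. camera_params takes no time and is no camera call; for the wrist camera it gives the pose at the moment of the call.
- bot.finish_job(): hands the job in; it is judged then, once.
Trained networks look in the newest picture that a camera, given by its name, has taken for a name from the list of things; names that differ only in an ending like _2 or _b are one class to them, and where a whole thing is asked for, a point or a joint stands for the part that bears it (a point fixed in the world has none). Each returns a list of dicts, best first, with "score" (0 to 1); they miss things now and then, are a little off and sometimes report something else, mostly with a low value. They report only what shows in the picture. A call takes as long as a camera call.
- bot.boxes_of(camera, query): "xyz" ([x, y, z] in m, in world coordinates, good to about 4 mm: the middle of the surface that is visible of it).
- bot.landmark_of(camera, query): "xyz" ([x, y, z] in m, in world coordinates, good to about 4 mm: a listed point, or the origin of a listed thing).
The state is a dict: "time": time; "joint_pos": joint angles; "joint_velocities": joint speeds; "tau": joint torques, N m; "eef_pos": TCP position; "tcp_rot": TCP orientation; "ft_force": force on the tool from outside, world axes, zero at the start; "moment": the same for the moment, N m; "gripper_width": finger opening in m; "finger_force": force on a finger pad.
Only numpy, scipy, OpenCV 4.12 (cv2) and the standard library are available. Lean on these libraries where they do the work, as an engineer would, in place of code of your own. Each camera call takes 0.05 s, during which the arm holds its last target. There are 200 camera calls.

### The job

The spraying is done, so shut off the air to the gun: push the aluminium cover of the air box on the bench all the way back to its stop, sliding it in its guides without lifting it, then push the orange valve handle underneath fully shut, a quarter turn clockwise so that it lies straight across its pipe. Leave the blue valve open as it is, and do not disturb the other things on the bench or in the box.

Things in the scene. Friction and masses are not known exactly. Their poses are not given: they have to be found in the camera images.
- airbox: grey sheet-steel compressed-air manifold box fixed to the bench, 360 mm along its x, 336 mm along its y, rim 82 mm above the bench. Origin: centre of its underside; its -x side, with two brass couplers (34 mm up, sticking out to x = -212 mm), faces the robot more or less. Rear half: a fixed dark deck flush with the rim, x = -6 to 176 mm.
- bay (a point): centre of the open bay in the front half of the box, at rim height; origin at the box's x = -85, y = 0, z = 82 mm, axes as the box. Between its rims the bay is open 158 mm along x and 292 mm along y. It holds two valves at the box's x = -60 mm, y = -75 and y = +45 mm (which is orange varies) and, at x = -32 to -8 mm, a brass manifold bar 48 mm high.
- front (a point): middle of the box's front edge, at the box's x = -180, y = 0, z = 82 mm. From here dark guide angles run back along both sides of the box, at y = +-164 to 168 mm, up to z = 94 mm, to the rear wall, whose inner face at the box's x = 176 mm, 96 mm high, is the cover's stop. A gauge behind that wall reaches z = 112 mm.
- cover: loose aluminium cover plate, 176 mm along x, 322 mm along y, 4 mm thick, about 0.45 kg, lying on the rim between the guides (3 mm play each side), axes as the box. Origin: centre of its underside. It slides along the box's x on friction of a few newtons: its origin is at the box's x = -90 mm when closed (starts at -90 to -70) and at +88 mm against the stop, the bay fully open.
- ledge (a point): foot of the upright front face of the cover's black finger ledge, in its middle, on the cover's top face (86 mm above the bench): 66 mm towards -x from the cover's origin, 22 mm behind its near edge. The face looks to -x, is 130 mm wide along y and 18 mm high; behind it the ledge slopes down to the plate. Push this face towards +x.
- orange_lever (a joint): angle of the orange handle, the one to shut: 0 = open, along its pipe, pointing to the box's -x; it turns clockwise seen from above up to a hard stop at 1.571 = shut, pointing to the box's +y. Starts at 0 to 0.25. Stiff: 0.22 N m, 3 to 4 N at 65 mm from the stem; stays where it is left.
- orange_stem (a point): axis of the orange valve's handle, at half the sleeve's height, 65 mm above the bench. The brass valve body under it is up to 49 mm high and reaches 29 mm along the box's x each way; from there a steel pipe, top at 42 mm (46 mm at its nut by the wall), runs to the front wall.
- orange_tip (a point): end of the orange handle on its centre line, 85 mm from the stem axis, at half height (65 mm above the bench). The orange sleeve is 16 mm wide, 14 mm high (z = 58 to 72 mm) and covers the handle from 23 to 85 mm from the stem.
- blue_lever (a joint): angle of the blue handle of the other, identical valve; same sense, starts between 0 and 0.25 (open) and is to stay so.
- blue_tip (a point): end of the blue handle, 85 mm from its stem, 65 mm above the bench.
- plug: spare brass plug standing on the floor of the bay behind the valves near its +y corner, 22 mm across, 30 mm high; origin under its centre. Leave alone.
- spraygun: siphon spray gun standing upright on its aluminium cup (92 mm across), steel head on top, 205 mm high; origin under the cup's centre. Right of the robot. Leave alone.
- tape: roll of yellow masking tape lying flat left of the box, 110 mm across, 36 mm high; origin under its centre. Leave alone.
- tin: paint tin, 100 mm across, 115 mm high, with a blue label, on the left; origin under its centre. Leave alone.
- spanner: steel spanner lying flat right of the box, 170 mm long along its x; origin under its middle. Leave alone.
- sandblock: red sanding block in front of the box, 60 x 110 mm, 34 mm high; origin under its centre. Leave alone.
- thinner: black bottle with a red cap, 68 mm across, 170 mm high, right of the robot; origin under its centre. Leave alone.

How it is judged:
By the outcome, as a careful person would: the job done as asked, in the order asked, and still so for the second after the job is handed in, with the robot touching nothing.
It also fails if it takes over 46 s, if anything falls off the work surface, if the arm or the gripper's body presses on something with over 40 N, if the wrist force passes 120 N, or if a joint passes its speed limit or range.

## Working session

There is one attempt and no reset: what is moved stays moved. The work goes in short steps, Python scripts to look and compute and a tool call to move; the robot and the scene stay as the last step left them, time stands still between calls to the robot, and variables do not carry over. Pictures are saved under pics/ and viewed, at most 10 in all, crops included, and the job is handed in when it is done.

Besides the shell and the picture viewer there is one more tool, called after "Call:" as name(argument=value, ...), one argument or row to a line, values as JSON. move_arm: Moves the arm, as the interface text tells. Its arguments: {"type":"object","properties":{"increments":{"type":"array","items":{"type":"array"}},"claw":{"type":"number"},"force":{"type":"number"}},"required":["increments"]}

```bash
ls; mkdir -p pics; python3 - <<'E'
from rig import bot
import cv2,numpy as np
s=bot.state();print(s['time'],s['eef_pos'],np.round(s['tcp_rot'],3).tolist(),s['gripper_width'],bot.nose_length)
for c in ['top','scene']:
    im=bot.capture(c);cv2.imwrite(f'pics/{c}0.png',im)
    for q in ['airbox','bay','front','cover','ledge','orange_tip','sandblock','spraygun','thinner','tape','tin','spanner']:
        r=bot.landmark_of(c,q)
        print(c,q,[(round(d['score'],2),np.round(d['xyz'],4).tolist()) for d in r[:2]])
print(bot.state()['time'])
E
```

```text
pics
0.0 [0.14380635 0.50452819 0.2450354 ] [[-0.962, 0.274, -0.001], [0.274, 0.962, -0.001], [0.0, -0.002, -1.0]] 0.09144515784792372 0.019
top airbox [(0.73, [0.6377, -0.0707, 0.0006]), (0.66, [0.4632, -0.1113, 0.0818])]
top bay []
top front [(0.9, [0.463, -0.1163, 0.0833]), (0.42, [0.3609, -0.4118, -0.0002])]
top cover [(0.91, [0.5621, -0.0877, 0.0829])]
top ledge [(0.74, [0.5587, -0.089, 0.0826]), (0.72, [0.4928, -0.1099, 0.0852])]
top orange_tip []
top sandblock [(0.57, [0.3888, -0.201, -0.0013])]
top spraygun [(0.22, [0.3621, -0.4128, -0.0001])]
top thinner [(0.9, [0.3637, -0.4108, 0.0006])]
top tape [(0.77, [0.5551, 0.182, 0.001])]
top tin [(0.94, [0.5403, 0.5302, -0.0042])]
top spanner [(0.63, [0.6524, -0.3299, 0.0013])]
scene airbox [(0.87, [0.6424, -0.0703, -0.0023])]
scene bay []
scene front []
scene cover [(0.8, [0.558, -0.094, 0.0796])]
scene ledge [(0.64, [0.4952, -0.1103, 0.0851])]
scene orange_tip [(0.71, [0.3598, -0.4147, -0.0008])]
scene sandblock [(0.95, [0.3923, -0.2021, 0.0005]), (0.4, [0.5587, 0.186, -0.0021])]
scene spraygun [(0.76, [0.554, -0.5054, -0.0012]), (0.54, [0.5572, 0.1825, 0.0016])]
scene thinner [(0.8, [0.36, -0.4152, 0.0014])]
scene tape [(0.71, [0.5604, 0.1825, 0.0006])]
scene tin [(0.95, [0.5394, 0.5298, -0.0015])]
scene spanner [(0.72, [0.6438, -0.3306, -0.0013])]
1.3
```

View pics/top0.png

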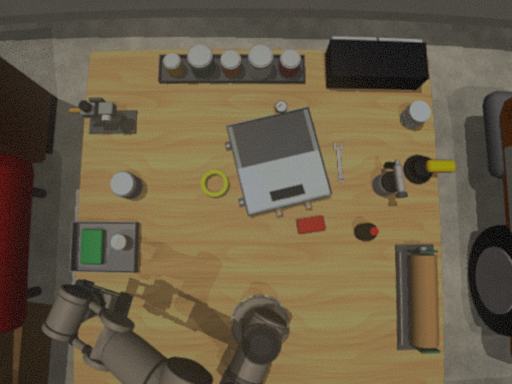

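View pics/scene0.png

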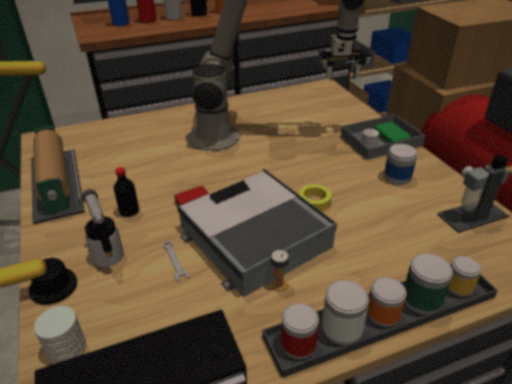

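The top view shows the box, yawed about 14°, with its front edge at (247,214)-(329,194) and the ledge at (288,192). The sanding block is in front at (311,225). The scene view matches, with the ledge facing the robot. The box is at about (0.64, -0.07). I'll move in for a close wrist view.

Call:
move_arm(
  increments=[
    [[-55,-23,0],[0,0,-3]],
    [[-100,-42,0],[0,0,-6]],
    [[-145,-61,0],[0,0,-9]],
    [[-190,-80,0],[0,0,-12]],
    [[-235,-100,0],[0,0,-15]],
  ],
  claw=0.5,
)

```text
time: 1.8
eef_pos: [0.3397, 0.3464, 0.246]
tcp_rot: [[-1.0, 0.014, 0.001], [0.014, 1.0, 0.001], [-0.001, 0.001, -1.0]]
ft_force: [0.6, 1.5, -0.0]
gripper_width: 0.0563
finger_force: 0.0
```

```bash
cat > h.py <<'E'
from rig import bot
import numpy as np, cv2
from scipy.spatial.transform import Rotation as R
def inc(p, yaw, p0=None):
    """shift/turn to world TCP p with tool x at yaw (rad), tool down, from measured pose"""
    s=bot.state(); R0=np.array(s['tcp_rot']); p0=np.array(s['eef_pos'])
    c,sn=np.cos(yaw),np.sin(yaw)
    Rt=np.array([[c,sn,0],[sn,-c,0],[0,0,-1.]])
    return np.round(R0.T@(np.array(p)-p0)*1e3,1).tolist(), np.round(R.from_matrix(R0.T@Rt).as_rotvec(degrees=True),1).tolist()
def st():
    s=bot.state(); r=np.array(s['tcp_rot']); print('t',round(s['time'],2),'p',np.round(s['eef_pos'],4),'yaw',round(np.degrees(np.arctan2(r[1,0],r[0,0])),2),'z',np.round(r[:,2],3),'F',np.round(s['ft_force'],1),'w',round(s['gripper_width'],4),'q',np.round(s['joint_pos'],2))
E
python3 -c "
from h import *
st();print(inc([.40,.30,.25],np.radians(194-15)),inc([.42,-.13,.25],np.radians(194)))
T=bot.camera_params('wrist')['T'];s=bot.state();print(np.round(np.array(s['tcp_rot']).T@(T[:3,3]-s['eef_pos']),3),np.round(np.array(s['tcp_rot']).T@T[:3,:3],2), bot.camera_params('wrist')['mtx'])"
```

```text
t 1.8 p [0.3397 0.3464 0.246 ] yaw 179.23 z [ 0.001  0.001 -1.   ] F [ 0.6  1.5 -0. ] w 0.0563 q [ 0.64  0.27  1.63  0.    1.24 -0.92]
([-60.9, -45.6, -4.0], [0.0, 0.0, 0.2]) ([-86.7, -475.3, -4.2], [0.0, 0.0, -14.8])
[ 0.074 -0.001 -0.138] [[-0.    0.96  0.28]
 [ 1.    0.   -0.  ]
 [-0.    0.28 -0.96]] [[333.42212177   0.         253.50313404]
 [  0.         333.42212177 187.68369009]
 [  0.           0.           1.        ]]
```

Call:
move_arm(
  increments=[
    [[-8,-40,0],[0,0,-1]],
    [[-17,-88,0],[0,0,-3]],
    [[-26,-136,0],[0,0,-4]],
    [[-35,-184,0],[0,0,-6]],
    [[-44,-232,0],[0,0,-7]],
  ],
)

```text
time: 2.3
eef_pos: [0.3786, 0.1132, 0.246]
tcp_rot: [[-0.994, -0.108, 0.001], [-0.108, 0.994, 0.0], [-0.001, 0.0, -1.0]]
ft_force: [2.0, -0.2, 0.4]
gripper_width: 0.046
finger_force: 0.0
```

Call:
move_arm(
  increments=[
    [[-4,-48,0],[0,0,-1]],
    [[-8,-96,0],[0,0,-3]],
    [[-12,-144,0],[0,0,-4]],
    [[-16,-192,0],[0,0,-6]],
    [[-20,-225,0],[0,0,-7]],
  ],
)

```text
time: 2.8
eef_pos: [0.4226, -0.1095, 0.2459]
tcp_rot: [[-0.974, -0.226, 0.001], [-0.226, 0.974, -0.001], [-0.001, -0.001, -1.0]]
ft_force: [0.6, -0.1, -0.7]
gripper_width: 0.0459
finger_force: 0.0
```

Call:
move_arm(
  increments=[
    [[0,0,0],[0,0,0]],
    [[0,0,0],[0,0,0]],
  ],
)

```text
time: 3.0
eef_pos: [0.4222, -0.1069, 0.2455]
tcp_rot: [[-0.975, -0.224, -0.001], [-0.224, 0.975, 0.001], [0.0, 0.001, -1.0]]
ft_force: [-0.8, 0.1, -0.2]
gripper_width: 0.0456
finger_force: 0.0
```

```bash
python3 - <<'E'
from h import *
st()
P=bot.camera_params('wrist')
im=bot.capture('wrist');cv2.imwrite('pics/w1.png',im)
np.savez('w1.npz',im=im,**P)
for q in ['airbox','front','cover','ledge','sandblock']:
    print(q,[(round(d['score'],2),np.round(d['xyz'],4).tolist()) for d in bot.landmark_of('wrist',q)[:2]])
E
```

```text
t 3.0 p [ 0.4222 -0.1069  0.2455] yaw -167.04 z [-0.001  0.001 -1.   ] F [-0.8  0.1 -0.2] w 0.0456 q [-0.42  0.18  1.75  0.    1.21 -2.22]
airbox []
front [(0.69, [0.4646, -0.1175, 0.0817]), (0.44, [0.5536, -0.0876, 0.0828])]
cover [(0.79, [0.5562, -0.0877, 0.0817]), (0.41, [0.4924, -0.109, 0.0872])]
ledge []
sandblock [(0.8, [0.3877, -0.2048, -0.0029])]
```

View pics/w1.png

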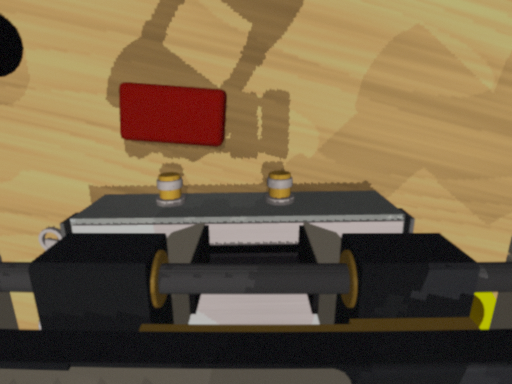

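The wrist view, with the robot side at the top, shows the front rim running along row ~218 from x=72 to 408. The couplers are at (169,188) and (279,186), and the black ledge shows between the fingers at (255,250). I'll fit the front edge to get the yaw.

```bash
cat >> h.py <<'E'
def topix(X,P):
    T=np.array(P['T']); c=(np.asarray(X)-T[:3,3])@T[:3,:3]*[1,-1,-1]
    return cv2.projectPoints(c.reshape(-1,1,3),np.zeros(3),np.zeros(3),P['mtx'],np.array(P['distortion'],float))[0].reshape(-1,2)
def toz(uv,z,P):
    T=np.array(P['T']); n=cv2.undistortPoints(np.array(uv,float).reshape(-1,1,2),P['mtx'],np.array(P['distortion'],float)).reshape(-1,2)
    d=np.c_[n[:,0],-n[:,1],-np.ones(len(n))]@T[:3,:3].T
    return T[:3,3]+d*((z-T[2,3])/d[:,2])[:,None]
E
python3 - <<'E'
from h import *
f=np.load('w1.npz');P={k:f[k] for k in f};g=cv2.cvtColor(f['im'],cv2.COLOR_BGR2GRAY).astype(float)
for u in [80,100,150,255,350,400]: print(u,g[205:240,u].astype(int).tolist())
print('row 214',g[214,55:90].astype(int).tolist(),g[214,390:420].astype(int).tolist())
cols=[u for u in range(90,160,3)]+[u for u in range(345,398,3)]
pts=[]
for u in cols:
    d=np.diff(g[208:234,u]); pts.append([u,208.5+np.argmax(d)])
W=toz(pts,.082,P)
k=np.polyfit(W[:,1],W[:,0],1); print('yaw',np.degrees(np.arctan(-k[0])),'resid',np.std(W[:,0]-np.polyval(k,W[:,1])))
print(W[0],W[-1])
print('guide ends',toz([[71,216],[409,213]],.094,P))
E
```

```text
80 [161, 159, 159, 156, 156, 146, 117, 82, 60, 59, 59, 60, 67, 97, 134, 145, 143, 143, 131, 108, 137, 174, 183, 183, 182, 183, 178, 157, 91, 28, 17, 20, 22, 13, 18]
100 [60, 57, 58, 60, 59, 58, 60, 59, 59, 60, 60, 62, 76, 113, 140, 145, 146, 138, 114, 102, 138, 176, 183, 184, 184, 183, 181, 162, 97, 30, 18, 15, 22, 17, 17]
150 [60, 61, 61, 63, 63, 63, 60, 60, 63, 60, 62, 63, 90, 137, 150, 150, 150, 144, 113, 123, 172, 184, 186, 186, 185, 184, 183, 170, 105, 25, 16, 18, 16, 22, 15]
255 [57, 57, 57, 56, 55, 56, 57, 58, 55, 56, 66, 100, 128, 137, 135, 121, 105, 99, 132, 165, 174, 174, 174, 173, 171, 173, 172, 172, 172, 174, 173, 174, 174, 174, 175]
350 [56, 55, 55, 53, 60, 56, 55, 55, 56, 83, 124, 138, 137, 137, 130, 114, 111, 154, 173, 176, 177, 175, 176, 175, 175, 174, 172, 162, 100, 30, 15, 13, 16, 21, 19]
400 [158, 159, 147, 94, 47, 47, 51, 57, 75, 110, 134, 153, 160, 137, 102, 102, 138, 169, 178, 175, 176, 173, 172, 172, 173, 171, 169, 152, 90, 25, 17, 16, 17, 16, 16]
row 214 [148, 149, 148, 148, 149, 148, 151, 148, 151, 150, 152, 153, 153, 155, 154, 152, 142, 118, 91, 68, 49, 50, 56, 61, 61, 59, 58, 61, 61, 59, 58, 60, 58, 61, 59] [108, 106, 104, 103, 100, 102, 99, 101, 104, 109, 110, 110, 101, 81, 64, 47, 35, 44, 71, 105, 128, 144, 150, 150, 151, 152, 153, 152, 154, 154]
yaw 13.238241097354996 resid 0.003412260371068128
[ 0.49960571 -0.25295581  0.082     ] [0.43590229 0.03894356 0.082     ]
guide ends [[ 0.49626375 -0.265648    0.094     ]
 [ 0.4226668   0.04190953  0.094     ]]
```

```bash
python3 - <<'E'
from h import *
f=np.load('w1.npz');P={k:f[k] for k in f};g=cv2.cvtColor(f['im'],cv2.COLOR_BGR2GRAY).astype(float)
def fit(r0s,thr,z):
    pts=[]
    for u in list(range(82,160,2))+list(range(212,300,2))+list(range(343,398,2)):
        r=int(217.6-(u-100)*.0125)-5
        for v in range(r,r+14):
            if g[v,u]<thr<=g[v+1,u]: pts.append([u,v+(thr-g[v,u])/(g[v+1,u]-g[v,u])]);break
    W=toz(pts,z,P)
    k=np.polyfit(W[:,1],W[:,0],1);m=abs(W[:,0]-np.polyval(k,W[:,1]))<.002
    k=np.polyfit(W[m,1],W[m,0],1)
    return k,m.mean(),np.std(W[m,0]-np.polyval(k,W[m,1]))
k,m,s=fit(0,98,.082)
yaw=-np.arctan(k[0]);print('rim yaw',np.degrees(yaw),m,s)
e=np.array([np.cos(yaw),np.sin(yaw)]);n=np.array([-e[1],e[0]])
fp=np.array([np.polyval(k,-.115),-.115]);
print('front dist along e',fp@e,' nets front',np.array([.4635,-.117])@e,'airbox-180',np.array([.640,-.0705])@e-.18,'cover',np.array([.559,-.089])@e,'ledge',np.array([.4938,-.1095])@e)
print('lateral: front',np.array([.4635,-.117])@n,'airbox',np.array([.640,-.0705])@n,'cover',np.array([.559,-.089])@n,'ledge',np.array([.4938,-.1095])@n)
W=toz([[72,214],[407,214]],.088,P);print('guides',W, W[:,:2]@n,W[:,:2]@e)
E
```

```text
rim yaw 13.721419621287154 1.0 9.350657082895941e-05
front dist along e 0.4256402665381474  nets front 0.4225193908975703 airbox-180 0.42501203337452426 cover 0.5219355071941765 ledge 0.4537336544284603
lateral: front -0.22360369924387705 airbox -0.22029682129350736 cover -0.2190555325253341 ledge -0.2235049458938092
guides [[ 0.49701225 -0.26776859  0.088     ]
 [ 0.42555847  0.0438158   0.088     ]] [-0.37801858 -0.05837772] [0.4193127  0.42380642]
```

```bash
cat >> h.py <<'E'
YAW=np.radians(13.72);E_=np.array([np.cos(YAW),np.sin(YAW)]);N_=np.array([-E_[1],E_[0]])
B0=.6045*E_-.2205*N_
def b2w(x,y,z): return [*(B0+x*E_+y*N_),z]
def w2b(p): d=np.array(p[:2])-B0; return d@E_,d@N_
E
python3 -c "
from h import *
print(w2b(bot.state()['eef_pos']),b2w(-.18,0,.11));print(inc(b2w(-.180,0,.110),YAW+np.pi))"
```

```text
(np.float64(-0.21925323326171642), np.float64(0.017762196097670435)) [np.float64(0.46468506921129493), np.float64(-0.11352658918550323), 0.11]
([-39.4, -17.4, 135.9], [-0.0, 0.0, -0.5])
```

Call:
move_arm(
  increments=[
    [[-10,-5,30],[0,0,-0.3]],
    [[-21,-9,65],[0,0,-0.6]],
    [[-32,-14,100],[0,0,-0.8]],
    [[-39,-17,125],[0,0,-0.8]],
    [[-39,-17,136],[0,0,-0.8]],
  ],
)

```text
time: 3.8
eef_pos: [0.4639, -0.1134, 0.1076]
tcp_rot: [[-0.971, -0.241, -0.003], [-0.241, 0.971, 0.001], [0.002, 0.002, -1.0]]
ft_force: [-0.6, 0.4, -0.7]
gripper_width: 0.0458
finger_force: 0.0
```

Call:
move_arm(
  increments=[
    [[0,0,0],[0,0,0]],
    [[0,0,0],[0,0,0]],
  ],
)

```text
time: 4.0
eef_pos: [0.4644, -0.1141, 0.1106]
tcp_rot: [[-0.971, -0.24, 0.001], [-0.24, 0.971, -0.0], [-0.001, -0.001, -1.0]]
ft_force: [-0.1, 0.9, 1.1]
gripper_width: 0.0456
finger_force: 0.0
```

```bash
python3 - <<'E'
from h import *
st();print(w2b(bot.state()['eef_pos']))
im=bot.capture('wrist');cv2.imwrite('pics/w2.png',im)
E
```

```text
t 4.0 p [ 0.4644 -0.1141  0.1106] yaw -166.09 z [ 0.001 -0.    -1.   ] F [-0.1  0.9  1.1] w 0.0456 q [-0.4   0.42  1.83  0.    0.89 -2.22]
(np.float64(-0.1804108780879855), np.float64(-0.0005321405236813516))
```

View pics/w2.png

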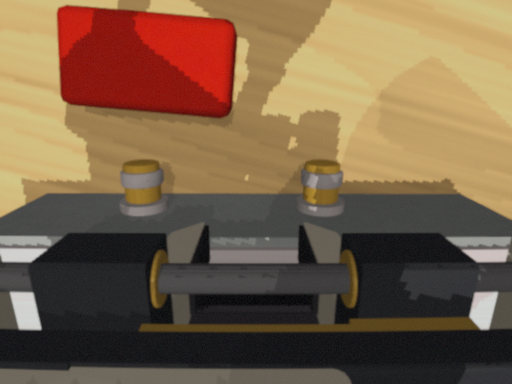

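The gripper is square to the box. The front rim is level at row ~238, the couplers are at (142,187) and (322,187), and the ledge is ahead of the fingers. Now I'll push.

Call:
move_arm(
  increments=[
    [[-7,0,0],[0,0,0]],
    [[-14,0,0],[0,0,0]],
    [[-21,0,0],[0,0,0]],
    [[-28,0,0],[0,0,0]],
    [[-35,0,0],[0,0,0]],
  ],
)

```text
time: 4.55
eef_pos: [0.4984, -0.1057, 0.1097]
tcp_rot: [[-0.971, -0.24, -0.001], [-0.24, 0.971, 0.0], [0.001, 0.0, -1.0]]
ft_force: [-3.1, -1.1, 3.2]
gripper_width: 0.046
finger_force: 2.0
```

Call:
move_arm(
  increments=[
    [[-10,0,0],[0,0,0]],
    [[-20,0,0],[0,0,0]],
    [[-30,0,0],[0,0,0]],
    [[-40,0,0],[0,0,0]],
    [[-50,0,0],[0,0,0]],
  ],
)

```text
time: 5.05
eef_pos: [0.5476, -0.0936, 0.1096]
tcp_rot: [[-0.971, -0.24, -0.0], [-0.24, 0.971, 0.0], [0.0, 0.0, -1.0]]
ft_force: [-4.0, -0.8, 2.6]
gripper_width: 0.0458
finger_force: 1.8
```

```bash
python3 - <<'E'
from h import *
st();print(w2b(bot.state()['eef_pos']))
for c in ['top','scene']:
    bot.capture(c)
    for q in ['cover','ledge']:
        for d in bot.landmark_of(c,q)[:2]: print(c,q,round(d['score'],2),np.round(d['xyz'],4),np.round(w2b(d['xyz']),4))
E
```

```text
t 5.05 p [ 0.5476 -0.0936  0.1096] yaw -166.11 z [-0.  0. -1.] F [-4.  -0.8  2.6] w 0.0458 q [-0.31  0.54  1.62  0.    0.98 -2.12]
(np.float64(-0.09472152553928909), np.float64(-0.00033568878351781557))
top cover 0.73 [ 0.6248 -0.0697  0.0802] [-0.0141  0.0046]
top cover 0.48 [ 0.4647 -0.1168  0.0813] [-0.1808 -0.0032]
top ledge 0.51 [ 0.5399  0.5298 -0.0053] [0.0457 0.6071]
scene cover 0.62 [ 0.6272 -0.0755  0.0792] [-0.0131 -0.0016]
scene ledge 0.72 [ 0.5582 -0.0907  0.0851] [-0.0837 -0.    ]
```

Call:
move_arm(
  increments=[
    [[-10,0,0],[0,0,0]],
    [[-20,0,0],[0,0,0]],
    [[-30,0,0],[0,0,0]],
    [[-40,0,0],[0,0,0]],
    [[-50,0,0],[0,0,0]],
  ],
)

```text
time: 5.85
eef_pos: [0.5961, -0.0816, 0.1096]
tcp_rot: [[-0.971, -0.24, -0.0], [-0.24, 0.971, 0.0], [0.0, 0.0, -1.0]]
ft_force: [-1.9, -2.1, -0.6]
gripper_width: 0.0462
finger_force: 1.3
```

Call:
move_arm(
  increments=[
    [[-9,0,0],[0,0,0]],
    [[-18,0,0],[0,0,0]],
    [[-27,0,0],[0,0,0]],
    [[-34,0,0],[0,0,0]],
    [[-40,0,0],[0,0,0]],
  ],
)

```text
time: 6.35
eef_pos: [0.6347, -0.0721, 0.1096]
tcp_rot: [[-0.971, -0.24, -0.0], [-0.24, 0.971, 0.0], [0.0, 0.0, -1.0]]
ft_force: [-1.9, -1.1, -1.3]
gripper_width: 0.0457
finger_force: 1.2
```

Call:
move_arm(
  increments=[
    [[-2,0,0],[0,0,0]],
    [[-4,0,0],[0,0,0]],
    [[-6,0,0],[0,0,0]],
  ],
)

```text
time: 6.65
eef_pos: [0.6399, -0.0708, 0.1097]
tcp_rot: [[-0.971, -0.24, -0.0], [-0.24, 0.971, 0.0], [0.0, 0.0, -1.0]]
ft_force: [-2.1, -1.0, -0.6]
gripper_width: 0.0461
finger_force: 1.1
```

```bash
python3 - <<'E'
from h import *
st();print(w2b(bot.state()['eef_pos']))
for c in ['top','scene']:
    bot.capture(c)
    for q in ['cover','ledge']:
        for d in bot.landmark_of(c,q)[:1]: print(c,q,round(d['score'],2),np.round(d['xyz'],4),np.round(w2b(d['xyz']),4))
E
```

```text
t 6.65 p [ 0.6399 -0.0708  0.1097] yaw -166.12 z [-0.  0. -1.] F [-2.1 -1.  -0.6] w 0.0461 q [-0.23  0.68  1.34  0.    1.12 -2.04]
(np.float64(0.0003181236226445394), np.float64(-9.250429271462132e-05))
top cover 0.77 [ 0.7187 -0.0486  0.0808] [0.0822 0.0028]
scene cover 0.97 [ 0.7128 -0.05    0.0795] [0.0761 0.0029]
scene ledge 0.73 [ 0.6494 -0.0684  0.0885] [0.0101 0.    ]
```

Call:
move_arm(
  increments=[
    [[-2,0,0],[0,0,0]],
    [[-4,0,0],[0,0,0]],
    [[-6,0,0],[0,0,0]],
  ],
)

```text
time: 7.25
eef_pos: [0.6457, -0.0695, 0.11]
tcp_rot: [[-0.971, -0.24, -0.0], [-0.24, 0.971, -0.0], [0.0, 0.0, -1.0]]
ft_force: [-3.2, -0.4, 1.9]
gripper_width: 0.046
finger_force: 2.0
```

Call:
move_arm(
  increments=[
    [[-1.5,0,0],[0,0,0]],
    [[-3,0,0],[0,0,0]],
  ],
)

```text
time: 7.45
eef_pos: [0.6488, -0.0687, 0.1098]
tcp_rot: [[-0.971, -0.24, -0.0], [-0.24, 0.971, -0.0], [0.0, -0.0, -1.0]]
ft_force: [-3.3, -1.4, 3.1]
gripper_width: 0.0458
finger_force: 2.0
```

Call:
move_arm(
  increments=[
    [[-1,0,0],[0,0,0]],
    [[-2,0,0],[0,0,0]],
  ],
)

```text
time: 7.65
eef_pos: [0.6507, -0.0682, 0.1097]
tcp_rot: [[-0.971, -0.24, -0.0], [-0.24, 0.971, 0.0], [0.0, 0.0, -1.0]]
ft_force: [-4.0, -1.0, 3.3]
gripper_width: 0.0459
finger_force: 2.0
```

Call:
move_arm(
  increments=[
    [[-1,0,0],[0,0,0]],
    [[-2,0,0],[0,0,0]],
  ],
)

```text
time: 7.85
eef_pos: [0.6517, -0.0678, 0.1097]
tcp_rot: [[-0.971, -0.24, -0.002], [-0.24, 0.971, -0.0], [0.002, 0.001, -1.0]]
ft_force: [-10.7, -2.2, 7.5]
gripper_width: 0.0456
finger_force: 5.2
```

Call:
move_arm(
  increments=[
    [[-1,0,0],[0,0,0]],
    [[-2,0,0],[0,0,0]],
  ],
)

```text
time: 8.05
eef_pos: [0.6518, -0.0678, 0.1097]
tcp_rot: [[-0.971, -0.24, -0.007], [-0.24, 0.971, -0.001], [0.007, 0.001, -1.0]]
ft_force: [-17.9, -3.3, 10.5]
gripper_width: 0.0464
finger_force: 9.1
```

Call:
move_arm(
  increments=[
    [[-1,0,0],[0,0,0]],
    [[-2,0,0],[0,0,0]],
  ],
)

```text
time: 8.25
eef_pos: [0.6519, -0.0677, 0.1097]
tcp_rot: [[-0.971, -0.24, -0.011], [-0.24, 0.971, -0.001], [0.011, 0.002, -1.0]]
ft_force: [-24.7, -6.0, 15.7]
gripper_width: 0.046
finger_force: 12.9
```

Contact force rises with no further travel, so the cover is on its stop at TCP box x ≈ 12.6 mm, as predicted. Next I'll back off, rise and look into the bay.

Call:
move_arm(
  increments=[
    [[4,0,0],[0,0,0]],
    [[12,0,0],[0,0,0]],
    [[18,0,-15],[0,0,0]],
    [[35,0,-55],[0,0,0]],
    [[50,0,-95],[0,0,0]],
  ],
  claw=1,
)

```text
time: 8.75
eef_pos: [0.6073, -0.0786, 0.206]
tcp_rot: [[-0.971, -0.24, -0.0], [-0.24, 0.971, 0.001], [0.0, 0.001, -1.0]]
ft_force: [1.4, -0.8, 1.0]
gripper_width: 0.0103
finger_force: 0.0
```

Call:
move_arm(
  increments=[
    [[15,0,-30],[0,0,0]],
    [[20,0,-40],[0,0,0]],
    [[20,0,-40],[0,0,0]],
    [[20,0,-40],[0,0,0]],
  ],
)

```text
time: 9.15
eef_pos: [0.5884, -0.0833, 0.2438]
tcp_rot: [[-0.971, -0.24, -0.001], [-0.24, 0.971, 0.001], [0.001, 0.001, -1.0]]
ft_force: [0.3, -0.3, -0.3]
gripper_width: 0.0004
finger_force: 0.0
```

```bash
python3 - <<'E'
from h import *
st();print(w2b(bot.state()['eef_pos']))
P=bot.camera_params('wrist')
im=bot.capture('wrist');cv2.imwrite('pics/w3.png',im)
np.savez('w3.npz',im=im,**P)
for c in ['wrist','top','scene']:
    if c!='wrist': bot.capture(c)
    for q in ['orange_tip','orange_stem','blue_tip','plug','cover','ledge']:
        for d in bot.landmark_of(c,q)[:2]: print(c,q,round(d['score'],2),np.round(d['xyz'],4),np.round(w2b(d['xyz']),4))
E
```

```text
t 9.15 p [ 0.5884 -0.0833  0.2438] yaw -166.11 z [-0.001  0.001 -1.   ] F [ 0.3 -0.3 -0.3] w 0.0004 q [-0.27  0.47  1.33  0.    1.34 -2.08]
(np.float64(-0.05262597161952981), np.float64(-8.293103781487508e-07))
wrist orange_tip 0.81 [ 0.5199 -0.1761  0.0647] [-0.1412 -0.0739]
wrist orange_stem 0.76 [ 0.6027 -0.158   0.0659] [-0.0565 -0.0759]
wrist orange_stem 0.67 [ 0.7258 -0.0479  0.0796] [0.0892 0.0018]
wrist blue_tip 0.74 [ 0.4877 -0.0421  0.0646] [-0.1407  0.0639]
wrist plug 0.61 [0.5795 0.0389 0.0042] [-0.0323  0.1208]
wrist cover 0.79 [ 0.7233 -0.0478  0.0848] [0.0868 0.0025]
wrist cover 0.54 [0.5782 0.0378 0.0021] [-0.0338  0.1201]
top orange_stem 0.54 [ 0.5973 -0.1575  0.0624] [-0.0616 -0.0742]
top blue_tip 0.45 [ 0.5546 -0.0943  0.0812] [-0.0881 -0.0026]
top blue_tip 0.15 [ 0.3635 -0.4129 -0.0027] [-0.3493 -0.2668]
top plug 0.74 [ 0.3632 -0.411  -0.0012] [-0.3491 -0.2649]
top plug 0.5 [0.5814 0.038  0.0071] [-0.0307  0.1195]
top cover 0.57 [ 0.7301 -0.0456  0.0857] [0.094 0.003]
top cover 0.51 [ 0.388  -0.2026  0.    ] [-0.2756 -0.0683]
top ledge 0.66 [ 0.6566 -0.0672  0.0869] [ 0.0174 -0.0005]
scene orange_tip 0.56 [ 0.5203 -0.1731  0.0598] [-0.1401 -0.0711]
scene orange_stem 0.6 [ 0.5997 -0.1609  0.0588] [-0.0601 -0.078 ]
scene orange_stem 0.24 [ 0.7259 -0.0508  0.0801] [ 0.0886 -0.001 ]
scene blue_tip 0.51 [ 0.7263 -0.0516  0.0813] [ 0.0888 -0.0019]
scene blue_tip 0.47 [ 0.4858 -0.0414  0.0686] [-0.1424  0.0651]
scene cover 0.86 [ 0.7268 -0.0483  0.0821] [0.0901 0.0012]
scene ledge 0.74 [ 0.6625 -0.069   0.0847] [ 0.0227 -0.0037]
scene ledge 0.19 [ 0.4664 -0.1126  0.0852] [-0.1781  0.0005]
```

View pics/w3.png

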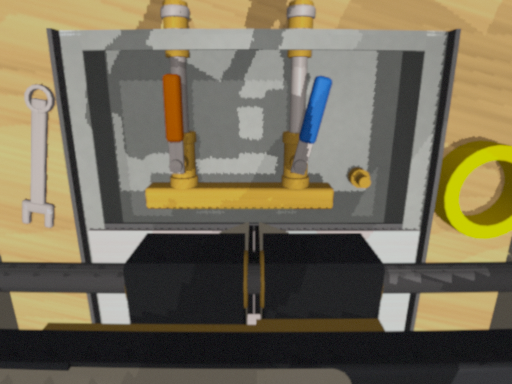

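The view shows the orange handle at (173,108), pointing at the front wall, with its stem at (178,165). The blue handle is at (316,110) with its stem at (300,165), and the plug is at (360,178). The bay is fully open. The networks put the orange stem at box (-60,-75), angle ≈ 0, and the cover at +89 mm, both as specified. I'll go down on the -y side of the orange handle with the jaws shut.

Call:
move_arm(
  increments=[
    [[25,-36,0],[0,0,0]],
    [[51,-74,0],[0,0,0]],
    [[77,-112,0],[0,0,0]],
    [[77,-112,35],[0,0,0]],
    [[77,-112,80],[0,0,0]],
  ],
)

```text
time: 10.7
eef_pos: [0.5414, -0.2132, 0.1661]
tcp_rot: [[-0.971, -0.237, 0.006], [-0.237, 0.971, -0.003], [-0.005, -0.004, -1.0]]
ft_force: [0.9, -0.2, -0.6]
gripper_width: 0.0003
finger_force: 0.0
```

Call:
move_arm(
  increments=[
    [[0,0,25],[0,0,0]],
    [[0,0,35],[0,0,0]],
    [[0,0,35],[0,0,0]],
  ],
)

```text
time: 11.0
eef_pos: [0.5402, -0.2105, 0.1288]
tcp_rot: [[-0.971, -0.24, -0.002], [-0.24, 0.971, 0.001], [0.002, 0.002, -1.0]]
ft_force: [-0.5, 0.3, -0.4]
gripper_width: 0.0005
finger_force: 0.0
```

```bash
python3 - <<'E'
from h import *
st();print(w2b(bot.state()['eef_pos']))
im=bot.capture('wrist');cv2.imwrite('pics/w4.png',im)
E
```

```text
t 11.0 p [ 0.5402 -0.2105  0.1288] yaw -166.11 z [-0.002  0.001 -1.   ] F [-0.5  0.3 -0.4] w 0.0005 q [-0.5   0.55  1.52  0.    1.06 -2.32]
(np.float64(-0.1296202661368273), np.float64(-0.11217105776065167))
```

View pics/w4.png

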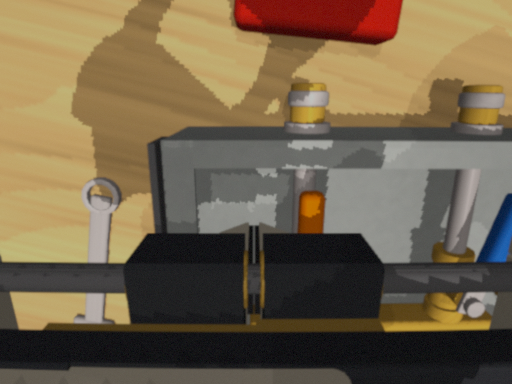

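The fingers (u≈253) sit between the bay wall (u≈195) and the orange handle (u≈312), so there's room to descend.

Call:
move_arm(
  increments=[
    [[0,0,20],[0,0,0]],
    [[0,0,40],[0,0,0]],
    [[0,0,53],[0,0,0]],
    [[0,0,53],[0,0,0]],
  ],
)

```text
time: 11.45
eef_pos: [0.5405, -0.2106, 0.0763]
tcp_rot: [[-0.971, -0.24, -0.001], [-0.24, 0.971, 0.001], [0.001, 0.001, -1.0]]
ft_force: [0.1, 0.5, -0.0]
gripper_width: 0.0008
finger_force: 0.0
```

```bash
python3 - <<'E'
from h import *
st();b=np.array(w2b(bot.state()['eef_pos']))*1e3;print(b)
# corner path, fixed orientation, rows in tool axes relative to now
hx,hy=9.5,19
for t,r in zip(range(0,101,10),np.linspace(60,68,11)):
    a=np.radians(t);C=np.array([-60,-75])+r*np.array([-np.cos(a),np.sin(a)])-8*np.array([np.sin(a),np.cos(a)])
    c=C-[hx,hy];d=c-b;print(t,np.round(c,1),'tool',np.round([-d[0],d[1]],1))
E
```

```text
t 11.45 p [ 0.5405 -0.2106  0.0763] yaw -166.1 z [-0.001  0.001 -1.   ] F [ 0.1  0.5 -0. ] w 0.0008 q [-0.5   0.62  1.57  0.    0.95 -2.32]
[-129.3699353  -112.25782226]
0 [-129.5 -102. ] tool [ 0.1 10.3]
10 [-130.8  -91.3] tool [ 1.4 20.9]
20 [-130.1  -80.4] tool [ 0.8 31.8]
30 [-127.5  -69.7] tool [-1.8 42.5]
40 [-123.1  -59.5] tool [-6.3 52.8]
50 [-116.8  -50.1] tool [-12.6  62.1]
60 [-108.8  -41.9] tool [-20.5  70.4]
70 [-99.5 -35.1] tool [-29.9  77.2]
80 [-88.9 -30. ] tool [-40.5  82.3]
90 [-77.5 -26.8] tool [-51.9  85.5]
100 [-65.6 -25.6] tool [-63.8  86.6]
```

Call:
move_arm(
  increments=[
    [[0,10,0],[0,0,0]],
    [[1,18,0],[0,0,0]],
    [[1,26,0],[0,0,0]],
    [[0,35,0],[0,0,0]],
    [[-2,42,0],[0,0,0]],
  ],
)

```text
time: 11.95
eef_pos: [0.5333, -0.1694, 0.0779]
tcp_rot: [[-0.971, -0.24, 0.003], [-0.24, 0.971, -0.002], [-0.002, -0.002, -1.0]]
ft_force: [2.3, -5.8, 3.7]
gripper_width: 0.0003
finger_force: 2.8
```

Call:
move_arm(
  increments=[
    [[-4,10,0],[0,0,0]],
    [[-10,19,0],[0,0,0]],
    [[-18,27,0],[0,0,0]],
    [[-28,34,0],[0,0,0]],
    [[-38,39,0],[0,0,0]],
  ],
)

```text
time: 12.45
eef_pos: [0.5591, -0.1218, 0.0767]
tcp_rot: [[-0.971, -0.241, -0.003], [-0.241, 0.971, 0.0], [0.002, 0.001, -1.0]]
ft_force: [-1.8, -5.0, 0.9]
gripper_width: 0.0005
finger_force: 2.3
```

```bash
python3 - <<'E'
from h import *
st();b=np.array(w2b(bot.state()['eef_pos']))*1e3;print(b)
im=bot.capture('wrist');cv2.imwrite('pics/w5.png',im)
for q in ['orange_tip','blue_tip']:
    for d in bot.landmark_of('wrist',q)[:2]: print(q,round(d['score'],2),np.round(d['xyz'],4),np.round(w2b(d['xyz']),4))
E
```

```text
t 12.45 p [ 0.5591 -0.1218  0.0767] yaw -166.08 z [-0.003  0.    -1.   ] F [-1.8 -5.   0.9] w 0.0005 q [-0.35  0.61  1.6  -0.    0.94 -2.16]
[-90.20445264 -30.41205219]
blue_tip 0.89 [ 0.4879 -0.0434  0.0654] [-0.1408  0.0626]
```

View pics/w5.png

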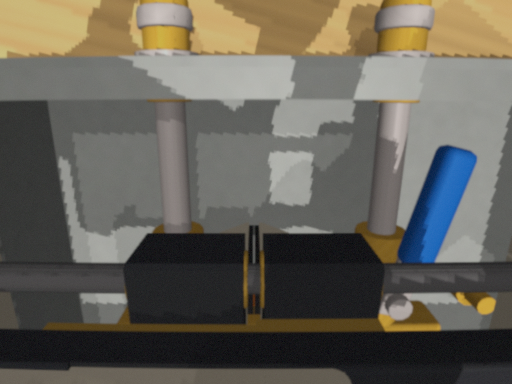

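The blue handle is untouched at (438,205). The orange one is hidden behind the gripper and following, with about 5 N of contact force. I'll finish the push onto the stop in small steps.

Call:
move_arm(
  increments=[
    [[-4,1.5,0],[0,0,0]],
    [[-8,3,0],[0,0,0]],
    [[-11,4,0],[0,0,0]],
  ],
)

```text
time: 12.9
eef_pos: [0.5693, -0.1161, 0.0764]
tcp_rot: [[-0.971, -0.24, -0.001], [-0.24, 0.971, 0.0], [0.001, 0.0, -1.0]]
ft_force: [-2.7, -2.7, -1.7]
gripper_width: 0.0003
finger_force: 1.8
```

Call:
move_arm(
  increments=[
    [[-1,0,0],[0,0,0]],
    [[-2,0,0],[0,0,0]],
  ],
)

```text
time: 13.1
eef_pos: [0.5708, -0.1155, 0.0763]
tcp_rot: [[-0.971, -0.24, -0.002], [-0.24, 0.971, 0.0], [0.002, 0.001, -1.0]]
ft_force: [-7.9, -4.1, 2.7]
gripper_width: 0.0002
finger_force: 4.0
```

Call:
move_arm(
  increments=[
    [[-1,0,0],[0,0,0]],
    [[-2,0,0],[0,0,0]],
  ],
)

```text
time: 13.3
eef_pos: [0.571, -0.1154, 0.0764]
tcp_rot: [[-0.971, -0.24, -0.006], [-0.24, 0.971, 0.0], [0.006, 0.002, -1.0]]
ft_force: [-14.5, -5.4, 5.0]
gripper_width: 0.0006
finger_force: 7.7
```

Force is rising with no travel, so this is the hard stop. One last nudge, then I'll retreat and check.

Call:
move_arm(
  increments=[
    [[-1,0,0],[0,0,0]],
    [[-2,0,0],[0,0,0]],
  ],
)

```text
time: 13.5
eef_pos: [0.5712, -0.1154, 0.0763]
tcp_rot: [[-0.971, -0.24, -0.01], [-0.24, 0.971, -0.0], [0.01, 0.002, -1.0]]
ft_force: [-21.2, -8.6, 10.6]
gripper_width: 0.0002
finger_force: 11.3
```

Call:
move_arm(
  increments=[
    [[5,0,0],[0,0,0]],
    [[18,0,0],[0,0,0]],
    [[20,0,-20],[0,0,0]],
    [[20,0,-60],[0,0,0]],
    [[10,0,-105],[0,0,0]],
  ],
)

```text
time: 14.0
eef_pos: [0.5651, -0.1165, 0.1822]
tcp_rot: [[-0.971, -0.239, -0.002], [-0.239, 0.971, 0.002], [0.001, 0.002, -1.0]]
ft_force: [1.5, -0.2, -0.6]
gripper_width: 0.0005
finger_force: 0.0
```

Call:
move_arm(
  increments=[
    [[-10,10,-40],[0,0,0]],
    [[-20,20,-62],[0,0,0]],
    [[-28,26,-62],[0,0,0]],
    [[-28,26,-62],[0,0,0]],
  ],
)

```text
time: 14.4
eef_pos: [0.5876, -0.0838, 0.2435]
tcp_rot: [[-0.97, -0.241, 0.002], [-0.241, 0.97, 0.001], [-0.002, 0.0, -1.0]]
ft_force: [-0.0, -0.2, -0.8]
gripper_width: 0.0003
finger_force: 0.0
```

```bash
python3 - <<'E'
from h import *
st();b=np.array(w2b(bot.state()['eef_pos']))*1e3;print(b)
P=bot.camera_params('wrist');im=bot.capture('wrist')
for q in ['orange_tip','orange_stem','blue_tip','plug','cover','ledge']:
    for d in bot.landmark_of('wrist',q)[:1]: print(q,round(d['score'],2),np.round(d['xyz'],4),np.round(w2b(d['xyz']),4))
m=cv2.inRange(cv2.cvtColor(im,cv2.COLOR_BGR2HSV),(3,200,80),(14,255,255));m[230:]=0
n,l,s,c=cv2.connectedComponentsWithStats(m);k=1+np.argmax(s[1:,4]);v,u=np.where(l==k);print(s[k],c[k])
W=toz(np.c_[u,v],.072,P);B=np.array([w2b(p) for p in W]);print('orange centre',B.mean(0),'min',B.min(0),'max',B.max(0))
w,V=np.linalg.eigh(np.cov(B.T));print('axis deg from +y',np.degrees(np.arctan(V[0,1]/V[1,1])))
cv2.imwrite('pics/w6.png',im)
for c in ['top','scene']:
    bot.capture(c)
    for q in ['cover','ledge','orange_tip']:
        for d in bot.landmark_of(c,q)[:1]: print(c,q,round(d['score'],2),np.round(w2b(d['xyz']),4))
E
```

```text
t 14.4 p [ 0.5876 -0.0838  0.2435] yaw -166.03 z [ 0.002  0.001 -1.   ] F [-0.  -0.2 -0.8] w 0.0003 q [-0.27  0.47  1.33  0.    1.34 -2.09]
[-53.58078519  -0.22512696]
orange_tip 0.97 [ 0.5821 -0.0759  0.063 ] [-0.057   0.0087]
orange_stem 0.68 [ 0.6025 -0.1592  0.0684] [-0.057  -0.0771]
blue_tip 0.77 [ 0.4874 -0.044   0.0677] [-0.1414  0.0622]
plug 0.67 [0.5758 0.0367 0.0012] [-0.0364  0.1196]
cover 0.71 [ 0.7229 -0.0477  0.0792] [0.0865 0.0027]
[204 172  15   2  16] [211.     172.9375]
orange centre [-0.05284328 -0.04119087] min [-0.05376364 -0.04788959] max [-0.05275961 -0.03449819]
axis deg from +y -0.19931362102855057
top cover 0.7 [0.0935 0.0023]
top ledge 0.75 [0.0214 0.001 ]
top orange_tip 0.6 [-0.055   0.0125]
scene cover 0.72 [0.0893 0.0015]
scene ledge 0.8 [ 0.0253 -0.0019]
scene orange_tip 0.59 [-0.0553  0.0095]
```

View pics/w6.png

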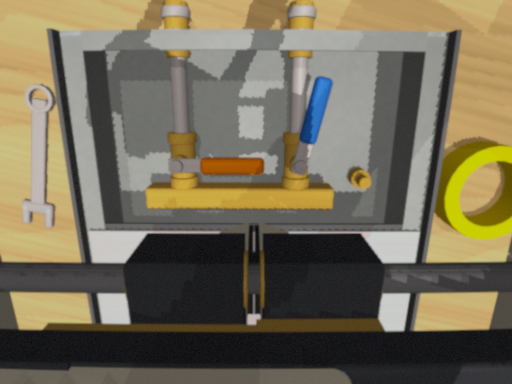

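The orange handle now lies straight across its pipe, from (201,166) to (264,166), and its tip measures box (-57, +9). The blue handle at (316,110) and the plug at (360,178) have not moved. The cover is still at its stop, and the arm is clear.

```bash
python3 -c "
from rig import bot
print(bot.finish_job())"
```

```text
the job is handed in; nothing more can be done
None
```

The job is handed in: the cover is back against its stop, the orange valve is fully shut across its pipe, and the blue valve and plug are undisturbed; the arm had finished and was clear at 14.4 s.

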